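# Press the infrared food thermometer home in its foam case

## Task

Put the green infrared thermometer gun back into its cut-out in the foam case: lay it in the only way round that fits, then press it past the springy foam lips until it is fully home and level, and let go. Lower it in rather than dropping it, and leave the timer in the case and the other goods on the counter where they are.

Things in the scene. Friction and masses are not known exactly. Their poses are not given: they have to be found in the camera images.
- gun_center (a point): Centre of the barrel of the loose L-shaped infrared thermometer gun lying flat on its side, half-way up its 36 mm thickness (z up, flat top at +18). Green barrel along x, 130 mm long (-65 to +65), 40 mm wide (y -20 to +20), muzzle at +x; dark grip, x -60 to -28, reaches to y = -95 mm. Pale panel always up. Grip the barrel across its width, best 5 to 20 mm towards the muzzle.
- gun_muzzle (a point): Point on the gun's barrel 60 mm towards the muzzle (+x) from gun_center, same height and axes; a dark band marks this end. The gun weighs 0.15 to 0.31 kg.
- gun_grip (a point): Point near the end of the gun's grip, at x = -44, y = -90 mm from gun_center, same height; axes as gun_center.
- pocket (a point): Where gun_center lies when the gun is fully home, with the same axes (barrel along x, muzzle +x, grip towards -y). The L-shaped pocket in dark grey foam has a dark red floor 18 mm below this point (18 mm above the counter) and is 3 mm wider than the gun all round. The foam face lies 4 mm above this point, so the seated gun stands 14 mm proud.
- mouth (a point): Point 4 mm above the pocket point, level with the foam face, same axes. Six light grey sloped sprung lips, 24 mm wide, line the mouth at x, y = 45,20; 45,-20; -44,20; -44,-95; -60,-75; -28,-75 mm. Laid in, the gun stops on them, underside about 7 mm below the foam face. About 15 N over muzzle end, grip end and barrel rear in turn (repeat if needed) press it to the floor; it then stays.
- gun: The same thermometer gun; this origin is the centre of the underside of its barrel, 18 mm below gun_center, same axes.
- case: Black open instrument case, 184 mm (x) by 252 mm (y), rim 44 mm high, fixed to the counter; origin at the centre of its underside. The pocket point lies at x = 0, y = +70 mm, with the case's axes. A square pocket at x = 30, y = -58 mm holds the timer, a slot along x at y = -104 mm a fixed white pen probe, below the rim.
- timer: Loose white square kitchen timer 52 x 52 mm, 28 mm thick, lying in its own pocket of the case and standing 6 mm proud of the foam; origin at the centre of its underside. Must stay there.
- carton_a: Black carton with a gold band, 110 x 160 x 50 mm high, bystander; origin under its centre.
- carton_b: Black carton with a gold band, 110 x 160 x 50 mm high, bystander; origin under its centre.
- jar: Jar 68 mm across, 85 mm high, bystander; origin under its centre.
- tub: White tub with a brown lid, 134 mm across, 93 mm high, bystander; origin under its centre.
- tray_a: Black food tray with a clear cover, 120 x 170 x 50 mm high, bystander; origin under its centre.
- tray_b: Black food tray with a clear cover, 120 x 170 x 50 mm high, bystander; origin under its centre.
There are look-alikes about, which are no part of the job. Leave any blue or orange look-alike of the gun alone.

How it is judged (in metres and radians):
At the end, for the whole second after the job is handed in: The gun lies in its pocket the right way round, centre within 6 mm of the pocket's seen from above, turned under 0.07 rad, tilted under 0.05 rad; its centre, muzzle and grip points under 3 mm above fully home. The timer is at rest in its pocket (raised under 4 mm) (horizontal distance between gun_center and pocket below 0.006 m and horizontal distance between gun_muzzle and pocket below 0.068 m and z of each of gun_center, gun_muzzle, gun_grip in the frame of pocket below 0.003 m and angle between the x axis of gun_center and the x axis of pocket, either way round below 0.07 rad and y of gun_grip in the frame of pocket below -0.08 m and x of gun_muzzle in the frame of pocket above 0.05 m and angle between gun_center's own z axis and vertical below 0.05 rad and linear speed of timer below 0.02 m/s and z of timer in the frame of case below 0.022 m); the robot touches nothing.
It fails at once if the gun is dropped or slammed into the pocket (faster than 0.6 m/s within 50 mm of its fully-home place) (linear speed of gun above 0.6 m/s and distance between gun_center and pocket below 0.05 m).
It fails at once if the timer is moved more than 15 mm (distance of timer from where it was at the start of the episode above 0.015 m).
It fails at once if another thing on the counter is moved more than 30 mm (distance of any of carton_a, carton_b, jar, tub, tray_a, tray_b from where it was at the start of the episode above 0.03 m).
It also fails if it takes over 64 s, if anything falls off the work surface, if the arm or the gripper's body presses on something with over 40 N, if the wrist force passes 120 N, or if a joint passes its speed limit or range.

## Robot

A 6-joint arm with a two-finger parallel gripper is mounted at the origin on the work surface. World frame = base frame: x ahead of the robot, y to its left, z up, the work surface at z = 0. Lengths are in mm, angles in rad, forces in N, time in s.
With the tool pointing down it reaches from about 350 to 975 mm from the base axis. Payload 7.1 kg.
Tool frame: the origin (TCP) lies on the mounting face of the last link; the fingertips stand 182 mm ahead of it and the grasp point (between the pads) lies 163 mm ahead of it (ctrl.finger_overhang is the distance from the TCP to the fingertips, in mm); z points along the fingers, y is the direction in which the jaws open and shut (so a half turn about z gives the same grasp; the last joint's range is limited). The gripper opens to 88 mm and grips with 3 to 60 N. Pads are 20 mm wide; open, the fingers measure 115 mm over their backs; the gripper's body (75 mm by 178 mm) begins 61 mm behind the grasp point.
Start: joints at [-1.344, 0.423, 1.63, -0, 1.089, -0.019], TCP at [152.102, -606.194, 404.675] pointing down, gripper open.
Joint ranges: [-3, 3], [-0.9, 2.11], [0.09, 2.58], [-1.31, 4.45], [0.11, 2.69], [-2.54, 2.54]. Speed limits (rad/s): [2.39, 2.39, 3.01, 3.14, 3.14, 3.14].

## Interface

Orientations are given as a rotation vector (axis times angle).
In Python, from workcell import ctrl, viewer, recognise gives the robot as it stands.
- The arm moves only by the shell command python3 -m handwheel 'ROWS'. ROWS is JSON, a list of rows, each an object of numbers: "gripper": the closure, from 0 (fully open) to 1 (shut); "tx", "ty", "tz": the shift along the tool's x, y, z in m; "rx", "ry", "rz": the turn, a rotation vector about the tool's x, y, z in degrees. In form: [{"gripper": .., "tx": .., "ty": .., "tz": .., "rx": .., "ry": .., "rz": ..}, ...]. A call has 1 to 8 rows; each row shifts and turns the commanded pose from where the row before left it, along the tool's axes as they then stand; what a row does not reach is not made up. A row lasts 1/8 s, in which the tool goes at most 62.5 mm and 10.7 degrees, less where a joint would pass 70% of its speed; a pose out of reach is approached as far as the arm can. A call with a gripper value outside its range is refused whole. The fingers move at their own pace and stop on an object; the grip force is fixed at half the most. Time passes only in rows, so rows that do not move let the fingers close. It gives the time, the measured TCP pose, the force and the opening at its end, in the units of the state.
- ctrl.get_obs(): the state, without advancing time (a new reading comes with each control period).
- viewer.get_image(name): name is "scene" or "top"; returns a dict with "image" (420x560x3 uint8, red, green, blue), "range_z" (420x560 float32, mm along the optical axis (not along the pixel's ray), 0 where there is no reading), "vfov" (degrees; the focal length in pixels is half the picture's height over the tangent of half this angle, whatever the lens; pixels are square), "cx", "cy" (the principal point, pixels), "k1" (the pictures are not rectified: a ray, as slopes to the right and down, at radius r is drawn at 1 + k1 r^2 times it, then the intrinsics apply), "extrinsics" (4x4, takes a point from world to camera coordinates). Camera axes: x right, y up, looking along -z (the intrinsics and any distortion apply to the point x, -y, -z); pixel columns grow to the right and rows downward; lengths in mm; the calibration is good to about 2 mm. A picture is of the moment at which its call begins.
- ctrl.close_job(): hands the job in, once; it reports no verdict.
Trained networks look in a picture, given as the dict that the camera call returned (one of the last four; its "shot" number tells which), for a name from the list of things; names that differ only in an ending like _2 or _b are one class to them, and where a whole thing is asked for, a point or a joint stands for the part that bears it (a point fixed in the world has none). Each returns a list of dicts, best first, with "p" (0 to 1); they miss things now and then, are a little off and sometimes report something else, mostly with a low value. They report only what shows in the picture. A call takes as long as a camera call. They do not tell look-alikes from the thing itself.
- recognise(picture, name): "xy" ([column, row] as shares, 0 to 1, of the picture: columns of its width, rows of its height, amid what is visible of it).
The state is a dict: "t": time; "qpos": joint angles; "qvel": joint speeds; "joint_torque": joint torques, N m; "ee_pos": TCP position; "orientation": TCP orientation; "ft_force": force on the tool from outside, world axes, zero at the start; "moment": the same for the moment, N m; "width": finger opening in mm.
Only numpy, scipy, OpenCV 4.12 (cv2) and the standard library are available. Lean on these libraries where they do the work, as an engineer would, in place of code of your own. Each camera call takes 0.05 s, during which the arm holds its last target.

## Working session

There is one attempt and no reset: what is moved stays moved. The work goes in short steps, Python scripts to look and compute and a shell command to move; the robot and the scene stay as the last step left them, time stands still between calls to the robot, and variables do not carry over. Pictures are saved under pics/ and viewed, and the job is handed in when it is done.

```bash
ls; mkdir -p pics
cat > h.py <<'E'
import numpy as np, cv2
from workcell import ctrl, viewer, recognise
def K(p):
    h,w=p["image"].shape[:2]; f=h/2/np.tan(np.radians(p["vfov"])/2)
    return np.array([[f,0,p["cx"]],[0,f,p["cy"]],[0,0,1.]]),np.array([p["k1"],0,0,0.])
def rays(p,uv):
    k,d=K(p); return cv2.undistortPointsIter(np.array(uv,float).reshape(-1,1,2),k,d,None,None,(3,50,1e-9)).reshape(-1,2) if hasattr(cv2,'undistortPointsIter') else cv2.undistortPoints(np.array(uv,float).reshape(-1,1,2),k,d).reshape(-1,2)
def world(p,uv,z=None):
    """pixels -> world; by range image, or on plane z"""
    uv=np.array(uv,float).reshape(-1,2); r=rays(p,uv); E=np.array(p["extrinsics"]); R=E[:3,:3];t=E[:3,3]
    d=np.c_[r[:,0],-r[:,1],-np.ones(len(r))]; C=-R.T@t; D=d@R
    if z is None:
        s=np.array([p["range_z"][int(round(v)),int(round(u))] for u,v in uv])
    else: s=(z-C[2])/D[:,2]
    return C+D*s[:,None]
def pix(p,P):
    P=np.array(P,float).reshape(-1,3);E=np.array(p["extrinsics"]);c=P@E[:3,:3].T+E[:3,3]
    k,d=K(p); return cv2.projectPoints(np.c_[c[:,0],-c[:,1],-c[:,2]],np.zeros(3),np.zeros(3),k,d)[0].reshape(-1,2)
def save(n,im): cv2.imwrite("pics/"+n+".png",cv2.cvtColor(im,cv2.COLOR_RGB2BGR))
E
cat > a.py <<'E'
from h import *
o=ctrl.get_obs(); print({k:np.round(v,3) for k,v in o.items()})
for n in("scene","top"):
    p=viewer.get_image(n); save(n+"0",p["image"]); print(n,p["vfov"],p["k1"],p["cx"],p["cy"],np.round(p["extrinsics"],3).tolist())
    for t in("gun_center","gun_muzzle","gun_grip","pocket","case","timer","carton_a","jar","tub","tray_a"):
        for q in recognise(p,t):
            uv=np.array(q["xy"])*[560,420]
            print(t,round(q["p"],2),np.round(uv),np.round(world(p,np.clip(uv,0,[559,419])))[0])
E
python3 a.py
```

```text
pics
{'t': np.float64(0.0), 'qpos': array([-1.344,  0.424,  1.631, -0.   ,  1.089, -0.019]), 'qvel': array([ 0.   ,  0.   ,  0.   ,  0.   , -0.001, -0.001]), 'joint_torque': array([-0.0000e+00, -5.4462e+01, -2.7367e+01,  6.4000e-02,  2.3000e-02,
       -0.0000e+00]), 'ee_pos': array([ 152.019, -605.943,  403.896]), 'orientation': array([-3.116, -0.385,  0.   ]), 'ft_force': array([-0.033, -0.355, -0.41 ]), 'moment': array([ 0.004,  0.052, -0.005]), 'width': np.float64(87.733)}
scene 47.32559993163976 0.03255538967829526 275.2673011131329 207.9094571091277 [[-0.538, 0.843, -0.02, 278.657], [-0.613, -0.374, 0.696, 264.094], [0.579, 0.387, 0.718, -1743.668], [0.0, 0.0, 0.0, 1.0]]
gun_center 0.95 [409. 233.] [370. 357.  36.]
gun_center 0.84 [225. 203.] [ 547. -165.   33.]
gun_center 0.81 [241. 167.] [ 385. -220.   34.]
gun_center 0.75 [233. 127.] [ 208. -382.   22.]
gun_center 0.69 [344. 201.] [341. 139.  25.]
gun_muzzle 0.92 [221. 203.] [ 538. -186.   17.]
gun_muzzle 0.88 [345. 200.] [337. 139.  28.]
gun_muzzle 0.73 [243. 165.] [ 375. -215.   39.]
gun_muzzle 0.72 [413. 233.] [369. 367. 
[... 1372 characters left out ...]
33.]
gun_muzzle 0.74 [395. 296.] [ 216. -387.   39.]
gun_muzzle 0.71 [318. 191.] [ 545. -156.   38.]
gun_muzzle 0.67 [339. 249.] [ 366. -223.   -0.]
gun_muzzle 0.56 [154. 256.] [349. 359.  33.]
gun_grip 0.87 [394. 294.] [ 222. -388.   29.]
gun_grip 0.83 [319. 194.] [ 539. -160.   34.]
gun_grip 0.83 [230. 261.] [329. 123.   5.]
gun_grip 0.82 [340. 249.] [ 365. -226.    5.]
gun_grip 0.69 [151. 261.] [334. 377.  -3.]
pocket 0.74 [216. 196.] [535. 166.  35.]
case 0.72 [216. 191.] [551. 164.  37.]
timer 0.81 [236. 180.] [582. 100.  49.]
carton_a 0.91 [114. 181.] [581. 482.  54.]
jar 0.78 [293. 126.] [746. -79.  81.]
tub 0.57 [355. 118.] [ 765. -271.   89.]
tray_a 0.97 [191. 120.] [777. 245.  46.]
```

Run:
```python
import cv2
a=cv2.imread("pics/top0.png"); b=cv2.imread("pics/scene0.png")
cv2.imwrite("pics/top0c.png",cv2.resize(a[80:380,90:470],None,fx=2,fy=2,interpolation=2))
```

```text
(no output)
```

View pics/top0c.png

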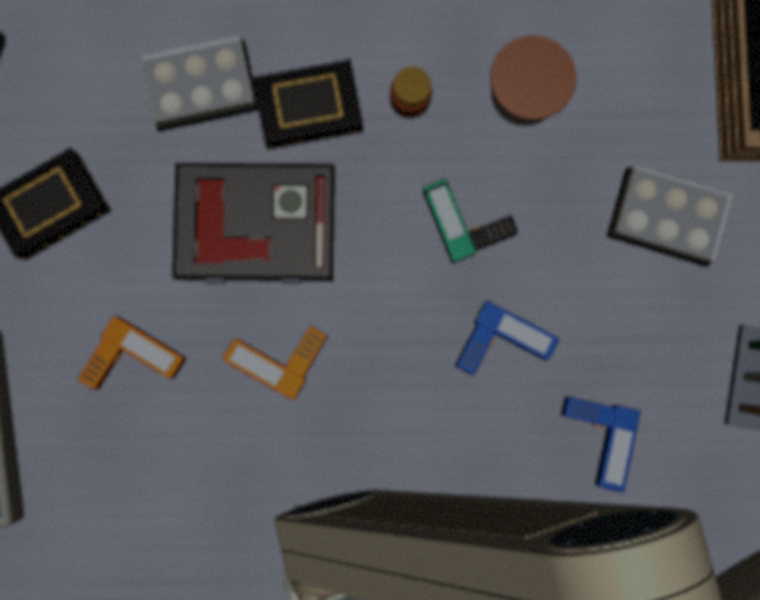

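View pics/scene0.png

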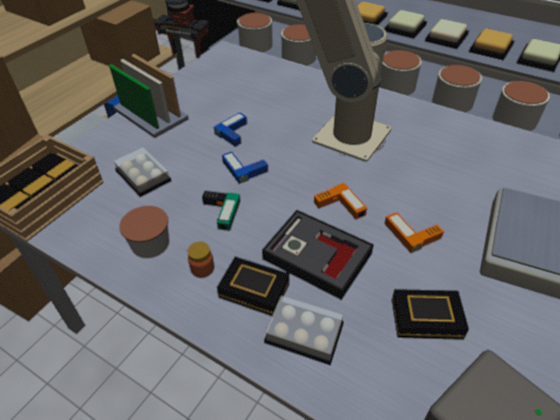

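Candidates in the top picture (full pixels):
- green gun (315,190)
- orange guns (155,256) and (228,260)
- blue guns (343,248) and (398,300)

By the description I want the green one with the dark grip. I'll check it in a close crop.

Run:
```python
from h import *
p=viewer.get_image("top"); q=viewer.get_image("scene")
np.save("top.npy",p,allow_pickle=True); np.save("scene.npy",q,allow_pickle=True)
a=cv2.resize(p["image"][160:220,290:360],None,fx=8,fy=8,interpolation=cv2.INTER_NEAREST)
save("gun0",a)
b=cv2.resize(p["image"][155:225,170:265],None,fx=8,fy=8,interpolation=cv2.INTER_NEAREST)
save("case0",b)
for x in(p,q):
    E=np.array(x["extrinsics"]);print(-E[:3,:3].T@E[:3,3])
```

```text
[ 324.16499159  -14.98827881 1522.24096812]
[1321.65585114  538.17260204 1073.01860376]
```

View pics/gun0.png

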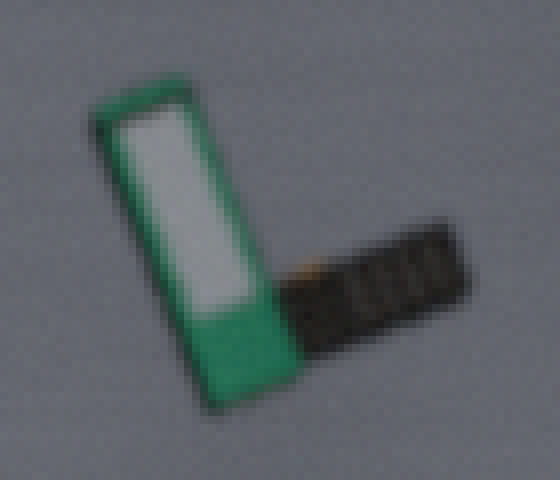

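View pics/case0.png

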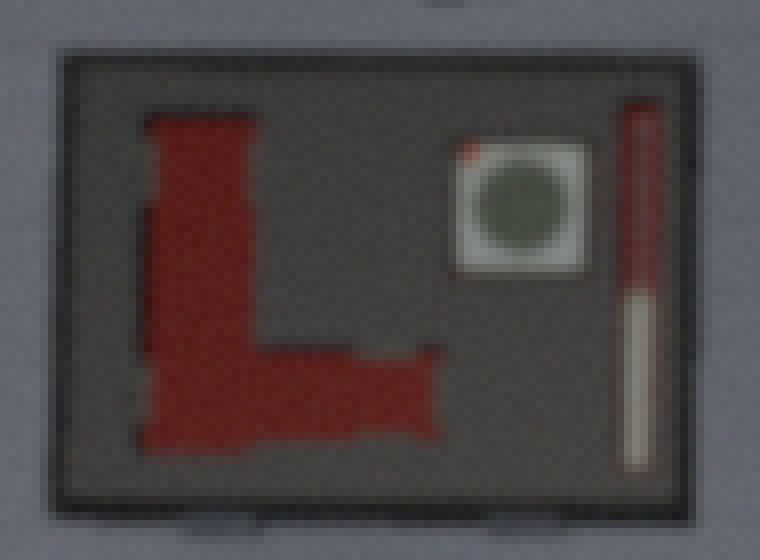

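```bash
cat > fit.py <<'E'
from h import *
from scipy.optimize import minimize
S=8
def crop(p,c0,c1,r0,r1):
    im=p["image"][r0:r1,c0:c1].astype(np.float32)
    return cv2.resize(im,None,fx=S,fy=S,interpolation=cv2.INTER_CUBIC)
def T(x,y,yaw,pts):
    c,s=np.cos(yaw),np.sin(yaw); P=np.array(pts,float)
    return np.c_[x+c*P[:,0]-s*P[:,1],y+s*P[:,0]+c*P[:,1],P[:,2]]
def box(x0,x1,y0,y1,z0,z1): return [(x,y,z) for x in(x0,x1) for y in(y0,y1) for z in(z0,z1)]
def fill(p,P,off,shape,hull=True):
    uv=(pix(p,P)-off+0.5)*S-0.5
    m=np.zeros(shape,np.uint8)
    q=(uv*16).round().astype(np.int32)
    if hull:q=cv2.convexHull(q)
    cv2.fillPoly(m,[q.reshape(-1,1,2)],1,cv2.LINE_8,4); return m
def gunmask(p,v,off,shape,z=0):
    x,y,a=v
    return fill(p,T(x,y,a,box(-65,65,-20,20,z,z+36)),off,shape)|fill(p,T(x,y,a,box(-60,-28,-95,0,z,z+36)),off,shape)
def casemask(p,v,off,shape):
    return fill(p,T(*v,box(-92,92,-126,126,0,44)),off,shape)
Lp=lambda z,g:[(x,y,z) for x,y in((-65-g,20+g),(65+g,20+g),(65+g,-20-g),(-28+g,-20-g),(-28+g,-95-g),(-60-g,-95-g),(-60-g,-20-g),(-65-g,-20-g))]
def pockmask(p,v,off,shape):
    a=fill(p,T(*v,Lp(18,3)),off,shape,False); b=fill(p,T(*v,Lp(40,3)),off,shape,False)
    return a&b
def fit(p,f,obs,v0,off,w=None):
    w=np.ones(obs.shape,np.float32) if w is None else w
    def cost(u):
        m=f(p,[v0[0]+u[0],v0[1]+u[1],v0[2]+u[2]/100],off,obs.shape); return float(((m!=obs)*w).sum())
    best=None
    for s in((8,8,10),(3,3,3)):
        x0=np.zeros(3) if best is None else best.x
        sim=np.array([x0]+[x0+np.eye(3)[i]*s[i] for i in range(3)])
        best=minimize(cost,x0,method="Nelder-Mead",options=dict(initial_simplex=sim,xatol=.02,fatol=1))
    v=[v0[0]+best.x[0],v0[1]+best.x[1],v0[2]+best.x[2]/100]
    return v,best.fun/obs.sum()
def biggest(m):
    c,_=cv2.findContours(m.astype(np.uint8),cv2.RETR_EXTERNAL,cv2.CHAIN_APPROX_NONE)
    o=np.zeros(m.shape,np.uint8); cv2.drawContours(o,[max(c,key=cv2.contourArea)],-1,1,-1); return o
def over(n,p,c,m,obs):
    o=c.clip(0,255).astype(np.uint8).copy()
    for mm,col in((m,(255,255,0)),(obs,(255,0,255))):
        k,_=cv2.findContours(mm,cv2.RETR_EXTERNAL,cv2.CHAIN_APPROX_NONE); cv2.drawContours(o,k,-1,col,1)
    save(n,o)
E
cat > b.py <<'E'
from fit import *
G=(538,-150,0.3); C=(555,165,0)
for n in("top","scene"):
    p=np.load(n+".npy",allow_pickle=True).item()
    def win(P,m=8):
        u=pix(p,P); a=np.floor(u.min(0)-m).astype(int); b=np.ceil(u.max(0)+m).astype(int); return a,b
    # gun
    a,b=win(T(G[0],G[1],G[2],box(-65,65,-95,20,0,36))); c=crop(p,a[0],b[0],a[1],b[1])
    bg=np.median(c.reshape(-1,3),0); d=np.linalg.norm(c-bg,axis=2); obs=biggest(d>28)
    v,e=fit(p,gunmask,obs,G,a); print(n,"gun",np.round(v,3),round(e,3),bg)
    over("fg_"+n,p,c,gunmask(p,v,a,obs.shape),obs)
    a,b=win(T(*C,box(-92,92,-126,126,0,44)),6); c=crop(p,a[0],b[0],a[1],b[1]); 
    bg=np.median(np.r_[c[:20].reshape(-1,3),c[-20:].reshape(-1,3)],0); obs=biggest(cv2.morphologyEx(((c-bg).sum(2)<-60).astype(np.uint8),cv2.MORPH_OPEN,np.ones((25,25))))
    v,e=fit(p,casemask,obs,C,a); print(n,"case",np.round(v,3),round(e,3),bg)
    m1=casemask(p,v,a,obs.shape)
    cp=(v[0]-70*np.sin(v[2]),v[1]+70*np.cos(v[2]),v[2]); print(" ->pocket",np.round(cp,3))
    red=biggest((c[...,0]-c[...,1]>30))
    w,e=fit(p,pockmask,red,cp,a); print(n,"pocket",np.round(w,3),round(e,3))
    over("fc_"+n,p,c,m1|0,obs); 
    over("fp_"+n,p,c,pockmask(p,w,a,obs.shape),red)
E
python3 b.py
```

```text
top gun [ 5.51429e+02 -1.45618e+02  3.68000e-01] 0.056 [ 98.294655 101.40854  109.44826 ]
top case [ 5.53230e+02  1.63398e+02 -1.30000e-02] 0.02 [ 98.03088 100.86987 109.01204]
 ->pocket [ 5.54166e+02  2.33392e+02 -1.30000e-02]
top pocket [ 5.54702e+02  2.34117e+02 -1.90000e-02] 0.074
scene gun [ 5.55285e+02 -1.45777e+02  3.68000e-01] 0.021 [129.49277 134.82397 148.99207]
scene case [ 5.55409e+02  1.63479e+02 -1.80000e-02] 0.186 [130.43535 135.49835 149.71384]
 ->pocket [ 5.56704e+02  2.33467e+02 -1.80000e-02]
scene pocket [ 5.56127e+02  2.33002e+02 -1.90000e-02] 0.058
```

```bash
cd pics
python3 - <<'E'
import cv2,numpy as np
for o,l in(("m1",("fg_top","fg_scene")),("m2",("fc_top","fp_top")),("m3",("fc_scene","fp_scene"))):
    i=[cv2.imread(n+".png") for n in l]; h=max(x.shape[0] for x in i)
    m=np.hstack([cv2.copyMakeBorder(x,0,h-x.shape[0],0,4,0) for x in i]); s=min(1,798/m.shape[1],598/h)
    cv2.imwrite(o+".png",cv2.resize(m,None,fx=s,fy=s,interpolation=cv2.INTER_AREA))
E
```

```text
(no output)
```

View pics/m1.png

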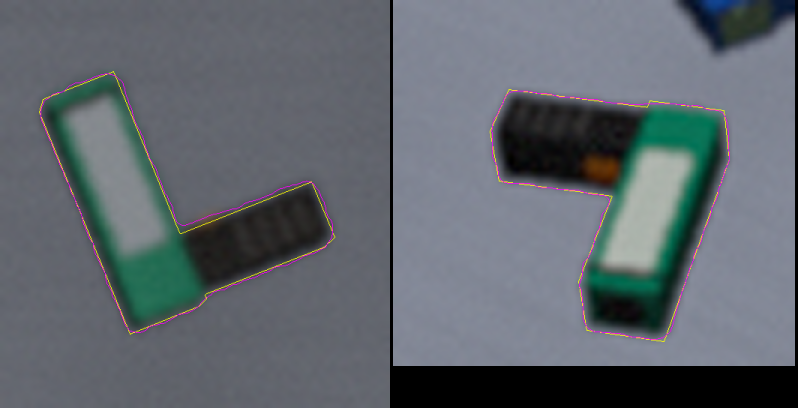

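View pics/m2.png

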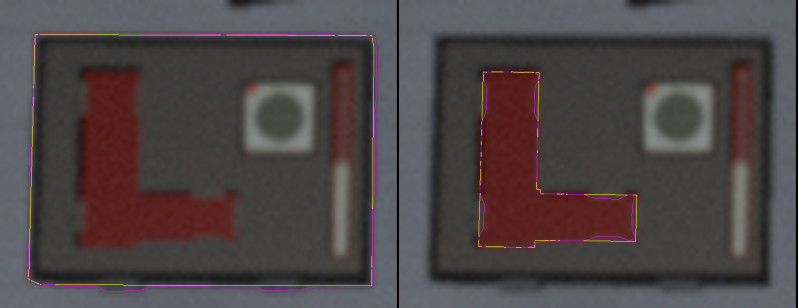

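View pics/m3.png

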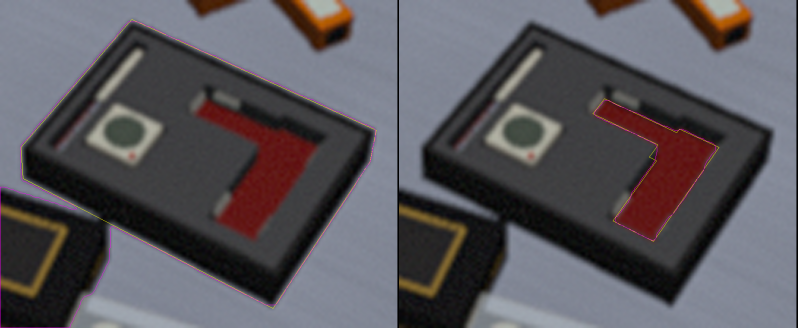

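The green gun with the dark grip at top pixel (315,190) is the one I want. The crop shows a pale panel facing up and the muzzle end up-left. Both cameras' fits agree within about 3 mm.

```bash
cat > to.py <<'E'
import sys
from h import *
from scipy.spatial.transform import Rotation as Ro
def to(x,y,z,yaw):
    o=ctrl.get_obs(); R=Ro.from_rotvec(o["orientation"]); t=np.array([x,y,z],float)-o["ee_pos"]
    Rt=Ro.from_euler("z",yaw)*Ro.from_euler("x",np.pi)
    print("t",round(float(o["t"]),2),"pos",np.round(o["ee_pos"],1),"w",round(float(o["width"]),1),"F",np.round(o["ft_force"],1))
    print("rot first, tool deg",np.round((R.inv()*Rt).as_rotvec(degrees=True),2),"then shift in turned tool",np.round(Rt.inv().apply(t),1),"(unturned:",np.round(R.inv().apply(t),1),")")
if __name__=="__main__": to(*map(float,sys.argv[1:5]))
E
python3 to.py 564.5 -141.5 400 0.368
python3 -m handwheel '[{"rz":-7.0},{"tx":0.039,"ty":-0.020},{"tx":0.039,"ty":-0.020},{"tx":0.039,"ty":-0.020},{"tx":0.039,"ty":-0.020},{"tx":0.039,"ty":-0.020},{"tx":0.039,"ty":-0.020},{"tx":0.039,"ty":-0.020}]'
python3 to.py 564.5 -141.5 400 0.368
```

```text
t 1.2 pos [ 152.1 -606.2  404.7] w 87.6 F [ 0.2 -0.3 -0.4]
rot first, tool deg [ 0. -0. -7.] then shift in turned tool [ 552.  -285.2    4.7] (unturned: [ 513.1 -350.4    4.7] )
t 1.2 pos [ 152.1 -606.2  404.7] w 87.6 F [ 0.2 -0.3 -0.4]
rot first, tool deg [ 0. -0. -7.] then shift in turned tool [ 552.  -285.2    4.7] (unturned: [ 513.1 -350.4    4.7] )$[0]: bad value
```

```bash
python3 -m handwheel '[{"gripper":0,"tx":0,"ty":0,"tz":0,"rx":0,"ry":0,"rz":-7.0},{"gripper":0,"tx":0.039,"ty":-0.020,"tz":0,"rx":0,"ry":0,"rz":0},{"gripper":0,"tx":0.039,"ty":-0.020,"tz":0,"rx":0,"ry":0,"rz":0},{"gripper":0,"tx":0.039,"ty":-0.020,"tz":0,"rx":0,"ry":0,"rz":0},{"gripper":0,"tx":0.039,"ty":-0.020,"tz":0,"rx":0,"ry":0,"rz":0},{"gripper":0,"tx":0.039,"ty":-0.020,"tz":0,"rx":0,"ry":0,"rz":0},{"gripper":0,"tx":0.039,"ty":-0.020,"tz":0,"rx":0,"ry":0,"rz":0},{"gripper":0,"tx":0.039,"ty":-0.020,"tz":0,"rx":0,"ry":0,"rz":0}]'
python3 to.py 564.5 -141.5 400 0.368
```

```text
t: 2.2
ee_pos: [357.3, -376.3, 404.9]
orientation: [3.088, 0.574, 0.0]
ft_force: [0.9, -0.4, -0.3]
width: 88.0
t 2.2 pos [ 357.3 -376.3  404.9] w 88.0 F [ 0.9 -0.4 -0.3]
rot first, tool deg [ 0.03 -0.01 -0.01] then shift in turned tool [ 277.8 -144.5    4.9] (unturned: [ 277.8 -144.5    4.9] )
```

```bash
python3 -m handwheel '[{"gripper":0,"tx":0.0397,"ty":-0.0207,"tz":0.005,"rx":0,"ry":0,"rz":0},{"gripper":0,"tx":0.0397,"ty":-0.0207,"tz":0,"rx":0,"ry":0,"rz":0},{"gripper":0,"tx":0.0397,"ty":-0.0207,"tz":0,"rx":0,"ry":0,"rz":0},{"gripper":0,"tx":0.0397,"ty":-0.0207,"tz":0,"rx":0,"ry":0,"rz":0},{"gripper":0,"tx":0.0397,"ty":-0.0207,"tz":0,"rx":0,"ry":0,"rz":0},{"gripper":0,"tx":0.0397,"ty":-0.0207,"tz":0,"rx":0,"ry":0,"rz":0},{"gripper":0,"tx":0.0397,"ty":-0.0207,"tz":0,"rx":0,"ry":0,"rz":0},{"gripper":0,"tx":0,"ty":0,"tz":0.04,"rx":0,"ry":0,"rz":0}]'
python3 to.py 564.5 -141.5 260 0.368
python3 - <<'E'
from h import *
p=viewer.get_image("scene"); c=p["image"][100:280,120:340]; save("s1",cv2.resize(c,None,fx=3,fy=3))
E
```

```text
t: 3.2
ee_pos: [566.7, -140.3, 362.1]
orientation: [3.085, 0.579, 0.012]
ft_force: [-0.8, -0.4, -0.8]
width: 87.9
t 3.2 pos [ 566.7 -140.3  362.1] w 87.9 F [-0.8 -0.4 -0.8]
rot first, tool deg [ 0.25 -0.38  0.19] then shift in turned tool [ -2.5   0.3 102.1] (unturned: [ -3.1  -0.2 102.1] )
```

View pics/s1.png

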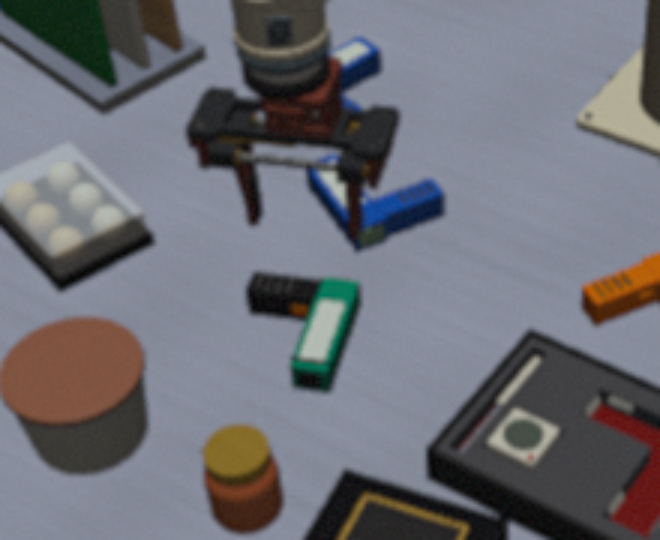

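The gripper stands above the green gun (crop pixel 325,330), jaws across the barrel. Now I'll descend.

```bash
python3 -m handwheel '[{"gripper":0,"tx":-0.001,"ty":0,"tz":0.03,"rx":0,"ry":0,"rz":0},{"gripper":0,"tx":0,"ty":0,"tz":0.03,"rx":0,"ry":0,"rz":0},{"gripper":0,"tx":0,"ty":0,"tz":0.03,"rx":0,"ry":0,"rz":0},{"gripper":0,"tx":0,"ty":0,"tz":0.01,"rx":0,"ry":0,"rz":0},{"gripper":0,"tx":0,"ty":0,"tz":0,"rx":0,"ry":0,"rz":0}]'
python3 to.py 564.5 -141.5 195 0.368
```

```text
t: 3.88
ee_pos: [562.6, -142.8, 259.7]
orientation: [-3.088, -0.574, 0.001]
ft_force: [0.0, -0.5, -0.0]
width: 87.8
t 3.88 pos [ 562.6 -142.8  259.7] w 87.8 F [ 0.  -0.5 -0. ]
rot first, tool deg [-0.03  0.04 -0.02] then shift in turned tool [ 2.2 -0.5 64.7] (unturned: [ 2.2 -0.5 64.7] )
```

```bash
python3 -m handwheel '[{"gripper":0,"tx":0.002,"ty":0,"tz":0.02,"rx":0,"ry":0,"rz":0},{"gripper":0,"tx":0,"ty":0,"tz":0.02,"rx":0,"ry":0,"rz":0},{"gripper":0,"tx":0,"ty":0,"tz":0.02,"rx":0,"ry":0,"rz":0},{"gripper":0,"tx":0,"ty":0,"tz":0.005,"rx":0,"ry":0,"rz":0},{"gripper":0,"tx":0,"ty":0,"tz":0,"rx":0,"ry":0,"rz":0},{"gripper":1,"tx":0,"ty":0,"tz":0,"rx":0,"ry":0,"rz":0},{"gripper":1,"tx":0,"ty":0,"tz":0,"rx":0,"ry":0,"rz":0},{"gripper":1,"tx":0,"ty":0,"tz":0,"rx":0,"ry":0,"rz":0}]'
python3 -m handwheel '[{"gripper":1,"tx":0,"ty":0,"tz":0,"rx":0,"ry":0,"rz":0},{"gripper":1,"tx":0,"ty":0,"tz":0,"rx":0,"ry":0,"rz":0},{"gripper":1,"tx":0,"ty":0,"tz":0,"rx":0,"ry":0,"rz":0},{"gripper":1,"tx":0,"ty":0,"tz":0,"rx":0,"ry":0,"rz":0}]'
python3 to.py 564.5 -141.5 195 0.368
```

```text
t: 4.88
ee_pos: [564.7, -141.9, 195.2]
orientation: [3.088, 0.575, 0.001]
ft_force: [-0.2, -0.4, 0.5]
width: 61.3
t: 5.38
ee_pos: [564.6, -141.8, 194.8]
orientation: [-3.089, -0.575, -0.0]
ft_force: [-1.1, 0.8, 1.9]
width: 40.0
t 5.38 pos [ 564.6 -141.8  194.8] w 40.0 F [-1.1  0.8  1.9]
rot first, tool deg [-0. -0. -0.] then shift in turned tool [ 0.  -0.3 -0.2] (unturned: [ 0.  -0.3 -0.2] )
```

Width is 40.0, so the gun is gripped. Lifting.

```bash
python3 -m handwheel '[{"gripper":1,"tx":0,"ty":0,"tz":0,"rx":0,"ry":0,"rz":0},{"gripper":1,"tx":0,"ty":0,"tz":0,"rx":0,"ry":0,"rz":0},{"gripper":1,"tx":0,"ty":0,"tz":-0.01,"rx":0,"ry":0,"rz":0},{"gripper":1,"tx":0,"ty":0,"tz":-0.02,"rx":0,"ry":0,"rz":0},{"gripper":1,"tx":0,"ty":0,"tz":-0.03,"rx":0,"ry":0,"rz":0},{"gripper":1,"tx":0,"ty":0,"tz":-0.03,"rx":0,"ry":0,"rz":0},{"gripper":1,"tx":0,"ty":0,"tz":-0.02,"rx":0,"ry":0,"rz":0},{"gripper":1,"tx":0,"ty":0,"tz":0,"rx":0,"ry":0,"rz":0}]'
python3 to.py 567.5 233.5 305 -0.018
python3 - <<'E'
from h import *
p=viewer.get_image("scene"); c=p["image"][100:280,120:340]; save("s2",cv2.resize(c,None,fx=3,fy=3))
E
```

```text
t: 6.38
ee_pos: [565.1, -142.0, 307.3]
orientation: [3.087, 0.574, 0.007]
ft_force: [0.2, 0.4, -2.6]
width: 39.7
t 6.38 pos [ 565.1 -142.   307.3] w 39.7 F [ 0.2  0.4 -2.6]
rot first, tool deg [ 0.11 -0.24 22.11] then shift in turned tool [  -4.4 -375.5    2.3] (unturned: [ 137.3 -349.5    1.9] )
```

View pics/s2.png

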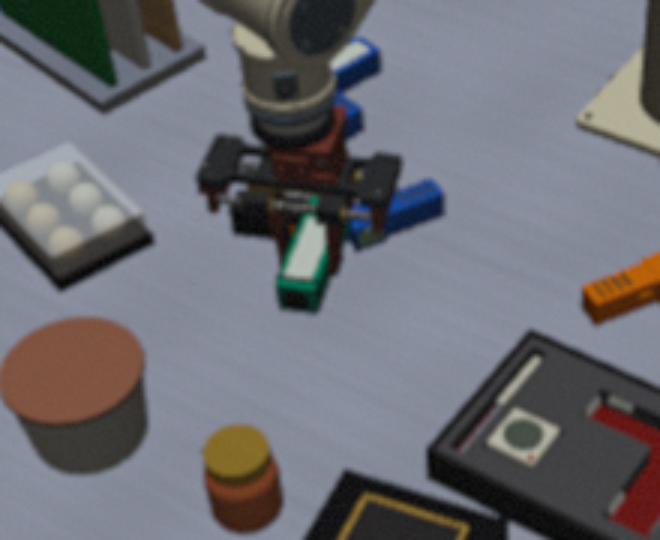

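The gun is held level, muzzle at crop pixel (303,295). Next I'll turn it and carry it over the pocket.

```bash
python3 -m handwheel '[{"gripper":1,"tx":0,"ty":0,"tz":0,"rx":0,"ry":0,"rz":7.4},{"gripper":1,"tx":0,"ty":0,"tz":0,"rx":0,"ry":0,"rz":7.4},{"gripper":1,"tx":0,"ty":0,"tz":0,"rx":0,"ry":0,"rz":7.3},{"gripper":1,"tx":0,"ty":-0.03,"tz":0,"rx":0,"ry":0,"rz":0},{"gripper":1,"tx":0,"ty":-0.03,"tz":0,"rx":0,"ry":0,"rz":0},{"gripper":1,"tx":0,"ty":-0.03,"tz":0,"rx":0,"ry":0,"rz":0},{"gripper":1,"tx":0,"ty":-0.03,"tz":0,"rx":0,"ry":0,"rz":0},{"gripper":1,"tx":0,"ty":-0.03,"tz":0,"rx":0,"ry":0,"rz":0}]'
python3 -m handwheel '[{"gripper":1,"tx":0,"ty":-0.03,"tz":0,"rx":0,"ry":0,"rz":0},{"gripper":1,"tx":0,"ty":-0.03,"tz":0,"rx":0,"ry":0,"rz":0},{"gripper":1,"tx":0,"ty":-0.03,"tz":0,"rx":0,"ry":0,"rz":0},{"gripper":1,"tx":0,"ty":-0.03,"tz":0,"rx":0,"ry":0,"rz":0},{"gripper":1,"tx":0,"ty":-0.03,"tz":0,"rx":0,"ry":0,"rz":0},{"gripper":1,"tx":0,"ty":-0.03,"tz":0,"rx":0,"ry":0,"rz":0},{"gripper":1,"tx":0,"ty":-0.03,"tz":0,"rx":0,"ry":0,"rz":0},{"gripper":1,"tx":0,"ty":0,"tz":0,"rx":0,"ry":0,"rz":0}]'
python3 to.py 567.5 233.5 305 -0.018
```

```text
t: 7.42
ee_pos: [566.7, 9.1, 303.6]
orientation: [3.141, -0.028, -0.003]
ft_force: [0.1, -0.3, -2.8]
width: 39.8
t: 8.43
ee_pos: [570.5, 219.7, 303.6]
orientation: [3.141, -0.024, -0.002]
ft_force: [0.7, -0.2, -3.3]
width: 39.6
t 8.43 pos [570.5 219.7 303.6] w 39.6 F [ 0.7 -0.2 -3.3]
rot first, tool deg [0.02 0.07 0.15] then shift in turned tool [ -3.2 -13.8  -1.4] (unturned: [ -3.2 -13.8  -1.4] )
```

```bash
python3 -m handwheel '[{"gripper":1,"tx":-0.003,"ty":-0.014,"tz":0.02,"rx":0,"ry":0,"rz":0},{"gripper":1,"tx":0,"ty":0,"tz":0.015,"rx":0,"ry":0,"rz":0},{"gripper":1,"tx":0,"ty":0,"tz":0,"rx":0,"ry":0,"rz":0}]'
python3 to.py 567.5 233.5 240 -0.018
python3 - <<'E'
from h import *
for n in("scene","top"):
    p=viewer.get_image(n); np.save(n+"2.npy",p,allow_pickle=True)
    uv=pix(p,[555,234,60])[0].astype(int); r=p["image"][max(0,uv[1]-75):uv[1]+60,max(0,uv[0]-85):uv[0]+70]; save(n+"3",cv2.resize(r,None,fx=4,fy=4,interpolation=cv2.INTER_CUBIC))
    print(n,uv)
E
```

```text
t: 8.8
ee_pos: [567.3, 231.4, 267.2]
orientation: [3.14, -0.028, -0.007]
ft_force: [-0.7, -0.2, -2.2]
width: 39.8
t 8.8 pos [567.3 231.4 267.2] w 39.8 F [-0.7 -0.2 -2.2]
rot first, tool deg [ 0.1   0.24 -0.  ] then shift in turned tool [ 0.1 -2.1 27.2] (unturned: [ 0.2 -2.1 27.2] )
scene [340 253]
top [192 188]
```

View pics/scene3.png

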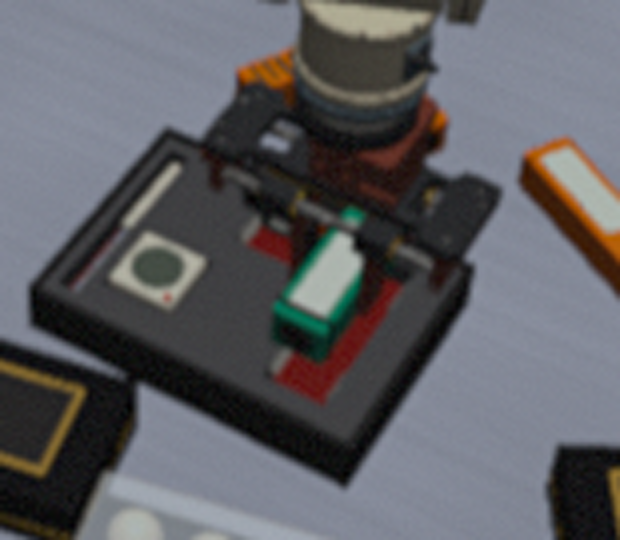

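View pics/top3.png

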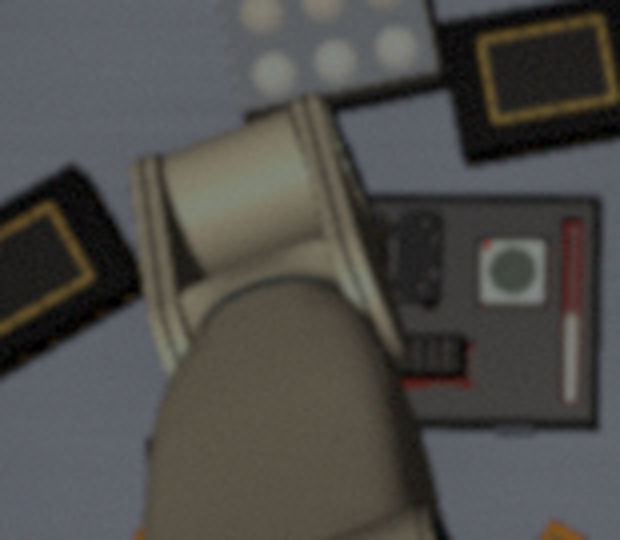

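```bash
cat > ov.py <<'E'
from fit import *
import sys
def wire(n,f,out,tcp,yaw,dz,dxs=12.,tilt=0):
    p=np.load(f,allow_pickle=True).item()
    c,s=np.cos(yaw),np.sin(yaw); x,y=tcp[0]-dxs*c,tcp[1]-dxs*s; z0=tcp[2]-dz
    u=pix(p,[x,y,z0+18])[0].astype(int); a=u-[62,50]; im=crop(p,a[0],a[0]+100,a[1],a[1]+75).clip(0,255).astype(np.uint8).copy()
    def tr(P): return ((pix(p,P)-a+.5)*S-.5)
    for z,col in((z0,(255,0,255)),(z0+36,(255,255,0))):
        P=[(q[0],q[1],z) for q in Lp(0,0)]
        cv2.polylines(im,[(tr(T(x,y,yaw,P))*16).astype(np.int32)],True,col,1,cv2.LINE_AA,4)
    save(out,im)
wire("scene","scene2.npy","w1",(567.3,231.4,267.2),-.0178,195)
wire("top","top2.npy","w2",(567.3,231.4,267.2),-.0178,195)
E
python3 ov.py
```

```text
(no output)
```

View pics/w1.png

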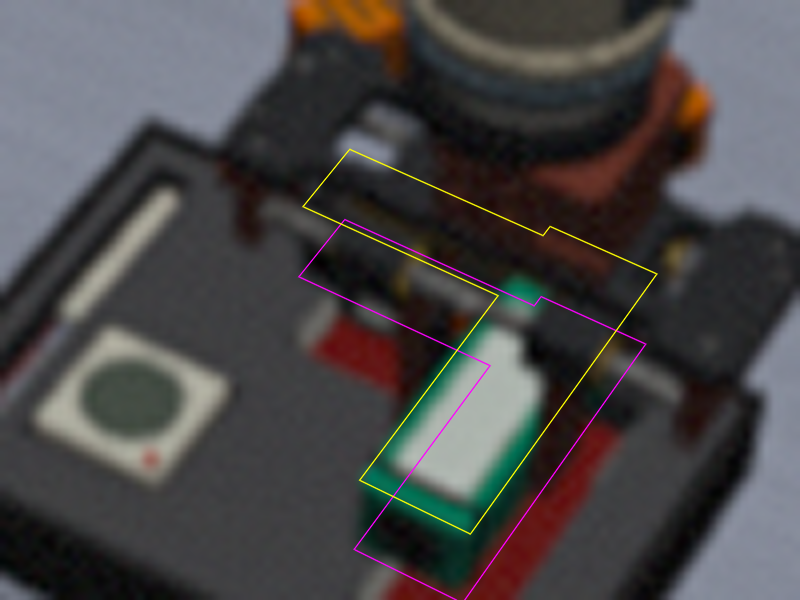

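View pics/w2.png

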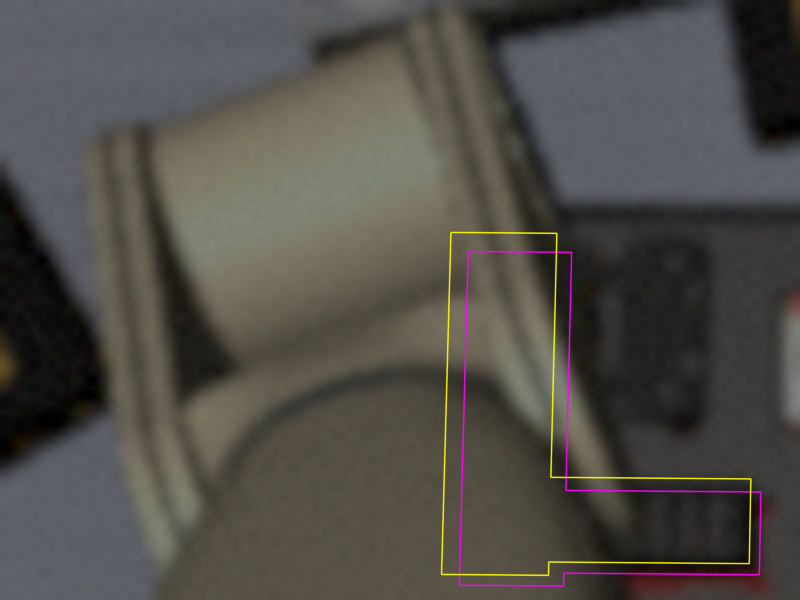

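The predicted outline matches the held gun within about 1 mm: muzzle at (365,485) in the scene overlay, grip end at (755,570) in the top one. Now I'll lower it.

```bash
python3 -m handwheel '[{"gripper":1,"tx":0,"ty":0,"tz":0,"rx":0,"ry":0,"rz":0},{"gripper":1,"tx":0,"ty":0,"tz":0,"rx":0,"ry":0,"rz":0}]'
python3 to.py 567.3 233.5 240 -0.018
```

```text
t: 9.15
ee_pos: [568.5, 232.0, 270.2]
orientation: [-3.141, 0.028, -0.001]
ft_force: [-0.3, 1.0, -1.9]
width: 39.4
t 9.15 pos [568.5 232.  270.2] w 39.4 F [-0.3  1.  -1.9]
rot first, tool deg [-0.02 -0.05 -0.  ] then shift in turned tool [-1.2 -1.5 30.2] (unturned: [-1.2 -1.5 30.2] )
```

```bash
python3 -m handwheel '[{"gripper":1,"tx":-0.001,"ty":-0.0015,"tz":0.02,"rx":0,"ry":0,"rz":0},{"gripper":1,"tx":0,"ty":0,"tz":0,"rx":0,"ry":0,"rz":0},{"gripper":1,"tx":0,"ty":0,"tz":0,"rx":0,"ry":0,"rz":0},{"gripper":1,"tx":0,"ty":0,"tz":0,"rx":0,"ry":0,"rz":0}]'
sed -i '/^wire/d' ov.py
cat > ov2.py <<'E'
from ov import *
o=ctrl.get_obs(); print(np.round(o["ee_pos"],1),np.round(o["orientation"],4),o["ft_force"])
for n in("scene","top"):
    p=viewer.get_image(n); np.save(n+"2.npy",p,allow_pickle=True)
    r=o["orientation"]; yaw=2*np.arctan2(r[1],r[0]); yaw=(yaw+np.pi)%(2*np.pi)-np.pi
    wire(n,n+"2.npy","w_"+n,o["ee_pos"],yaw,195)
print(yaw)
E
python3 ov2.py; python3 to.py 567.3 233.5 230 -0.018
```

```text
t: 9.65
ee_pos: [567.4, 233.7, 249.8]
orientation: [-3.141, 0.028, -0.001]
ft_force: [-0.8, 0.4, -3.0]
width: 39.8
[567.4 233.7 249.8] [-3.1414e+00  2.7800e-02 -5.0000e-04] [-0.83181079  0.36315437 -2.95496969]
-0.017677995581706796
t 9.75 pos [567.4 233.8 250. ] w 39.8 F [ 0.3  1.2 -2.6]
rot first, tool deg [-0.01 -0.03  0.01] then shift in turned tool [-0.1  0.3 20. ] (unturned: [-0.1  0.3 20. ] )
```

View pics/w_scene.png

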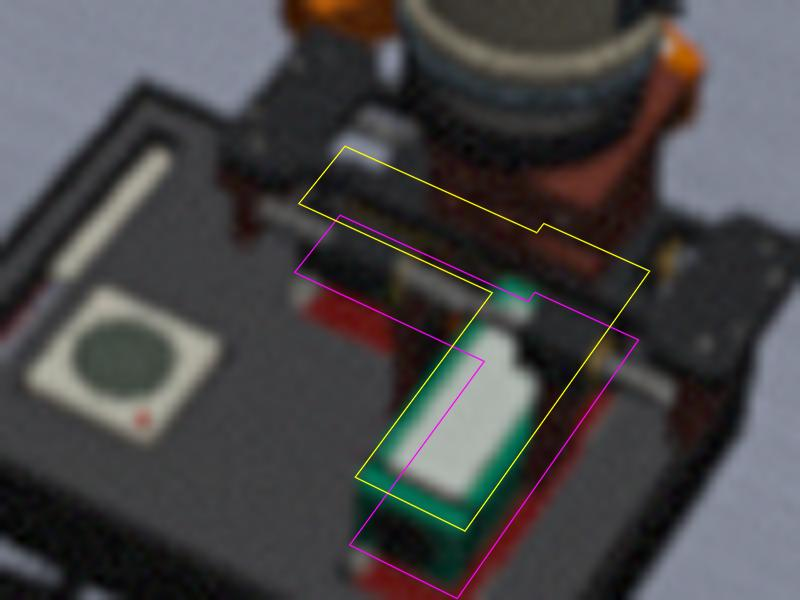

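View pics/w_top.png

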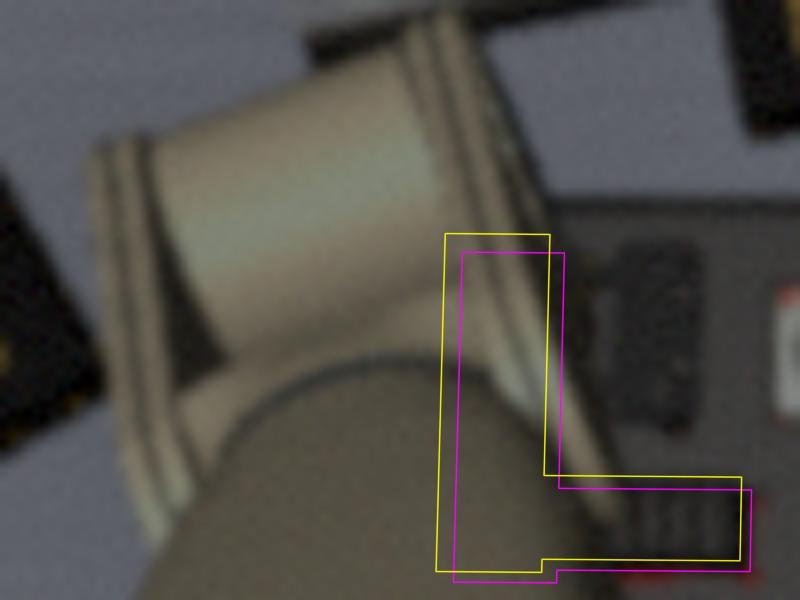

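```bash
python3 -m handwheel '[{"gripper":1,"tx":0,"ty":0,"tz":0.006,"rx":0,"ry":0,"rz":0},{"gripper":1,"tx":0,"ty":0,"tz":0.006,"rx":0,"ry":0,"rz":0},{"gripper":1,"tx":0,"ty":0,"tz":0.004,"rx":0,"ry":0,"rz":0},{"gripper":1,"tx":0,"ty":0,"tz":0.002,"rx":0,"ry":0,"rz":0},{"gripper":1,"tx":0,"ty":0,"tz":0,"rx":0,"ry":0,"rz":0},{"gripper":1,"tx":0,"ty":0,"tz":0,"rx":0,"ry":0,"rz":0}]'
python3 -m handwheel '[{"gripper":1,"tx":0,"ty":0,"tz":0.002,"rx":0,"ry":0,"rz":0},{"gripper":1,"tx":0,"ty":0,"tz":0,"rx":0,"ry":0,"rz":0},{"gripper":1,"tx":0,"ty":0,"tz":0,"rx":0,"ry":0,"rz":0}]'
python3 -m handwheel '[{"gripper":1,"tx":0,"ty":0,"tz":0.002,"rx":0,"ry":0,"rz":0},{"gripper":1,"tx":0,"ty":0,"tz":0,"rx":0,"ry":0,"rz":0},{"gripper":1,"tx":0,"ty":0,"tz":0,"rx":0,"ry":0,"rz":0}]'
python3 ov2.py
```

```text
t: 10.5
ee_pos: [567.3, 233.7, 231.8]
orientation: [-3.141, 0.028, -0.0]
ft_force: [0.2, -0.3, -2.9]
width: 39.7
t: 10.88
ee_pos: [567.2, 233.7, 229.7]
orientation: [3.141, -0.028, -0.0]
ft_force: [-0.0, -1.2, -2.8]
width: 39.9
t: 11.25
ee_pos: [567.3, 233.7, 227.7]
orientation: [-3.141, 0.028, -0.0]
ft_force: [0.3, -0.4, -2.2]
width: 39.5
[567.3 233.7 227.7] [-3.1414e+00  2.7700e-02 -2.0000e-04] [ 0.26767161 -0.37064226 -2.2200205 ]
-0.017648522552189405
```

View pics/w_scene.png

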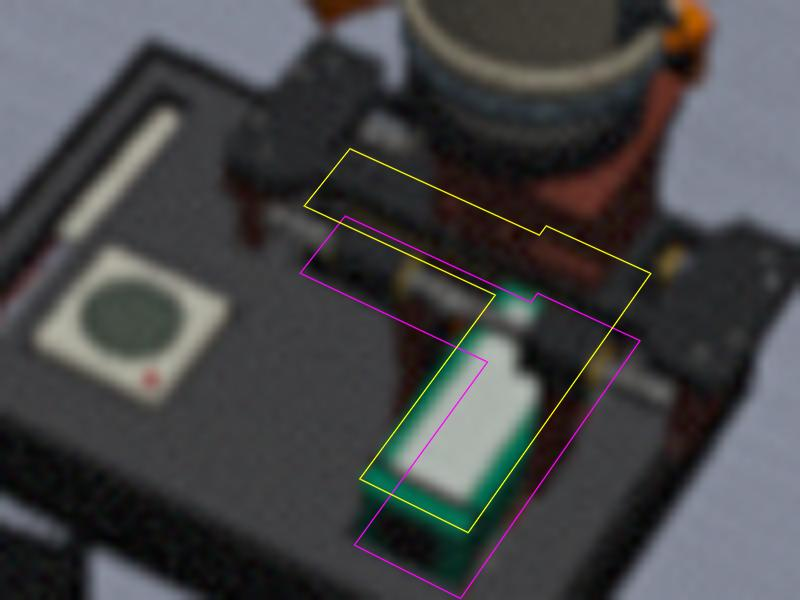

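```bash
python3 -m handwheel '[{"gripper":1,"tx":0,"ty":0,"tz":0.0015,"rx":0,"ry":0,"rz":0},{"gripper":1,"tx":0,"ty":0,"tz":0,"rx":0,"ry":0,"rz":0},{"gripper":1,"tx":0,"ty":0,"tz":0,"rx":0,"ry":0,"rz":0}]'
python3 -m handwheel '[{"gripper":1,"tx":0,"ty":0,"tz":0.0015,"rx":0,"ry":0,"rz":0},{"gripper":1,"tx":0,"ty":0,"tz":0,"rx":0,"ry":0,"rz":0},{"gripper":1,"tx":0,"ty":0,"tz":0,"rx":0,"ry":0,"rz":0}]'
```

```text
t: 11.72
ee_pos: [567.5, 233.7, 226.8]
orientation: [-3.141, 0.028, -0.001]
ft_force: [-0.2, 0.1, 6.5]
width: 39.8
t: 12.1
ee_pos: [567.6, 233.8, 225.6]
orientation: [-3.141, 0.028, -0.002]
ft_force: [0.1, 0.3, 7.1]
width: 39.9
```

It rests on the lips (force +9 N relative to hanging, no side force). I'll open only part way so the fingers stay clear of the rim, then lift.

```bash
python3 -m handwheel '[{"gripper":0.4,"tx":0,"ty":0,"tz":0,"rx":0,"ry":0,"rz":0},{"gripper":0.4,"tx":0,"ty":0,"tz":0,"rx":0,"ry":0,"rz":0},{"gripper":0.4,"tx":0,"ty":0,"tz":0,"rx":0,"ry":0,"rz":0},{"gripper":0.4,"tx":0,"ty":0,"tz":0,"rx":0,"ry":0,"rz":0},{"gripper":0.4,"tx":0,"ty":0,"tz":-0.01,"rx":0,"ry":0,"rz":0},{"gripper":0.4,"tx":0,"ty":0,"tz":-0.02,"rx":0,"ry":0,"rz":0},{"gripper":0.4,"tx":0,"ty":0,"tz":-0.03,"rx":0,"ry":0,"rz":0},{"gripper":0.4,"tx":0,"ty":0,"tz":-0.01,"rx":0,"ry":0,"rz":0}]'
python3 -m handwheel '[{"gripper":1,"tx":0,"ty":0,"tz":0,"rx":0,"ry":0,"rz":0},{"gripper":1,"tx":0,"ty":0,"tz":0,"rx":0,"ry":0,"rz":0},{"gripper":1,"tx":0,"ty":0,"tz":0,"rx":0,"ry":0,"rz":0},{"gripper":1,"tx":0,"ty":0,"tz":0,"rx":0,"ry":0,"rz":0},{"gripper":1,"tx":0,"ty":0,"tz":0,"rx":0,"ry":0,"rz":0},{"gripper":1,"tx":0,"ty":0,"tz":0,"rx":0,"ry":0,"rz":0}]'
python3 ov2.py
python3 to.py 607.5 233.5 255 -0.018
```

```text
t: 13.1
ee_pos: [568.0, 234.0, 297.8]
orientation: [-3.14, 0.028, -0.007]
ft_force: [0.6, -1.1, 0.2]
width: 52.8
t: 13.85
ee_pos: [567.2, 233.7, 294.5]
orientation: [3.141, -0.028, -0.0]
ft_force: [0.2, -0.2, -0.7]
width: 0.5
[567.2 233.7 294.5] [ 3.1414e+00 -2.7800e-02 -4.0000e-04] [ 0.23967919 -0.24512933 -0.7311234 ]
-0.017730321572688723
t 13.95 pos [567.2 233.7 294.6] w 0.4 F [-0.2  0.2  0.4]
rot first, tool deg [0.   0.   0.02] then shift in turned tool [40.3 -0.6 39.6] (unturned: [40.3 -0.6 39.6] )
```

View pics/w_scene.png

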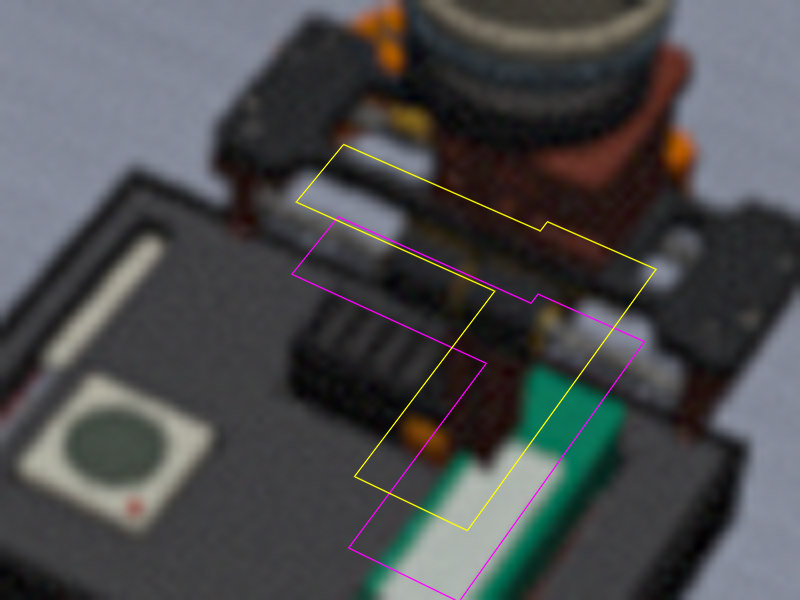

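```bash
python3 -m handwheel '[{"gripper":1,"tx":0.019,"ty":0,"tz":0.01,"rx":0,"ry":0,"rz":0},{"gripper":1,"tx":0.019,"ty":0,"tz":0.015,"rx":0,"ry":0,"rz":0},{"gripper":1,"tx":0,"ty":0,"tz":0.010,"rx":0,"ry":0,"rz":0},{"gripper":1,"tx":0,"ty":0,"tz":0.004,"rx":0,"ry":0,"rz":0},{"gripper":1,"tx":0,"ty":0,"tz":0.003,"rx":0,"ry":0,"rz":0},{"gripper":1,"tx":0,"ty":0,"tz":0.002,"rx":0,"ry":0,"rz":0},{"gripper":1,"tx":0,"ty":0,"tz":0,"rx":0,"ry":0,"rz":0}]'
python3 -m handwheel '[{"gripper":1,"tx":0,"ty":0,"tz":0.002,"rx":0,"ry":0,"rz":0},{"gripper":1,"tx":0,"ty":0,"tz":0,"rx":0,"ry":0,"rz":0},{"gripper":1,"tx":0,"ty":0,"tz":0,"rx":0,"ry":0,"rz":0}]'
```

```text
t: 14.82
ee_pos: [605.1, 233.1, 251.0]
orientation: [-3.141, 0.028, -0.0]
ft_force: [-0.8, -1.6, 0.3]
width: 0.4
t: 15.2
ee_pos: [605.4, 233.1, 249.0]
orientation: [-3.141, 0.028, -0.001]
ft_force: [-0.8, -0.1, 1.6]
width: 0.4
```

```bash
for i in 1 2; do :; done
python3 -m handwheel '[{"gripper":1,"tx":0,"ty":0,"tz":0.002,"rx":0,"ry":0,"rz":0},{"gripper":1,"tx":0,"ty":0,"tz":0,"rx":0,"ry":0,"rz":0}]'
python3 -m handwheel '[{"gripper":1,"tx":0,"ty":0,"tz":0.002,"rx":0,"ry":0,"rz":0},{"gripper":1,"tx":0,"ty":0,"tz":0,"rx":0,"ry":0,"rz":0}]'
python3 -m handwheel '[{"gripper":1,"tx":0,"ty":0,"tz":0.002,"rx":0,"ry":0,"rz":0},{"gripper":1,"tx":0,"ty":0,"tz":0,"rx":0,"ry":0,"rz":0}]'
```

```text
t: 15.45
ee_pos: [605.3, 233.0, 246.6]
orientation: [-3.141, 0.028, -0.0]
ft_force: [1.4, -0.3, 2.3]
width: 0.6
t: 15.7
ee_pos: [605.1, 233.0, 244.3]
orientation: [3.141, -0.028, -0.001]
ft_force: [0.2, -0.1, 0.4]
width: 0.8
t: 15.95
ee_pos: [605.1, 233.0, 242.4]
orientation: [3.141, -0.028, -0.001]
ft_force: [0.5, 0.6, -0.4]
width: 0.5
```

Run:
```python
from h import *
p=viewer.get_image("scene"); save("s5",cv2.resize(p["image"][190:300,260:390],None,fx=6,fy=6,interpolation=cv2.INTER_CUBIC))
```

```text
(no output)
```

View pics/s5.png

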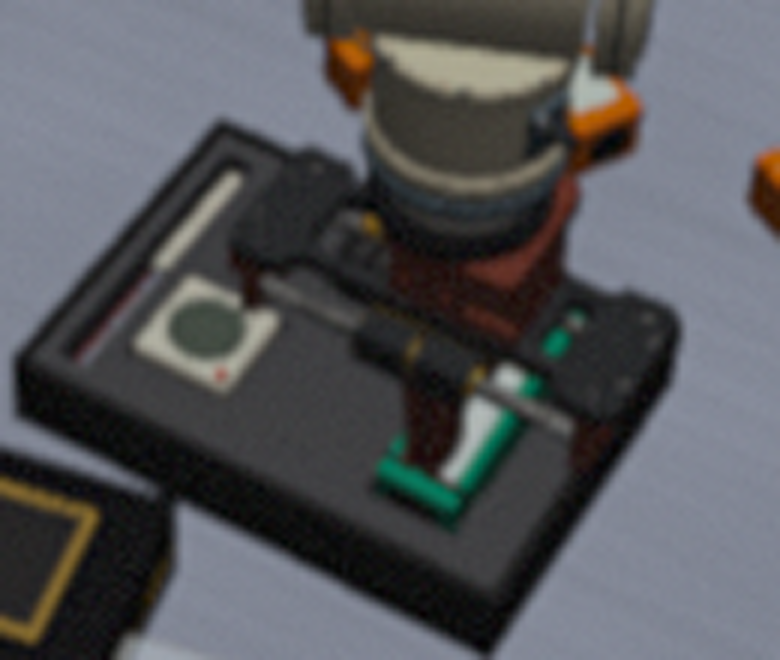

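```bash
python3 -m handwheel '[{"gripper":1,"tx":0,"ty":0,"tz":0.002,"rx":0,"ry":0,"rz":0},{"gripper":1,"tx":0,"ty":0,"tz":0,"rx":0,"ry":0,"rz":0}]'
python3 -m handwheel '[{"gripper":1,"tx":0,"ty":0,"tz":0.002,"rx":0,"ry":0,"rz":0},{"gripper":1,"tx":0,"ty":0,"tz":0,"rx":0,"ry":0,"rz":0}]'
python3 -m handwheel '[{"gripper":1,"tx":0,"ty":0,"tz":0.0015,"rx":0,"ry":0,"rz":0},{"gripper":1,"tx":0,"ty":0,"tz":0,"rx":0,"ry":0,"rz":0}]'
```

```text
t: 16.25
ee_pos: [605.2, 233.0, 240.5]
orientation: [3.141, -0.028, -0.0]
ft_force: [0.8, 0.5, -0.0]
width: 0.8
t: 16.5
ee_pos: [605.3, 233.0, 239.2]
orientation: [-3.141, 0.028, -0.0]
ft_force: [-0.6, -0.7, 5.9]
width: 0.3
t: 16.75
ee_pos: [605.4, 233.0, 238.8]
orientation: [3.141, -0.028, 0.001]
ft_force: [-4.0, -1.9, 13.8]
width: 0.3
```

```bash
python3 -m handwheel '[{"gripper":1,"tx":0,"ty":0,"tz":0.001,"rx":0,"ry":0,"rz":0},{"gripper":1,"tx":0,"ty":0,"tz":0,"rx":0,"ry":0,"rz":0}]'
python3 -m handwheel '[{"gripper":1,"tx":0,"ty":0,"tz":0.001,"rx":0,"ry":0,"rz":0},{"gripper":1,"tx":0,"ty":0,"tz":0,"rx":0,"ry":0,"rz":0}]'
```

```text
t: 17.0
ee_pos: [605.4, 232.9, 238.6]
orientation: [3.141, -0.028, 0.001]
ft_force: [-5.7, -2.5, 21.0]
width: 0.5
t: 17.25
ee_pos: [605.5, 232.8, 238.4]
orientation: [3.141, -0.028, 0.001]
ft_force: [-6.9, -4.4, 25.9]
width: 0.8
```

```bash
python3 -m handwheel '[{"gripper":1,"tx":0,"ty":0,"tz":-0.02,"rx":0,"ry":0,"rz":0},{"gripper":1,"tx":0,"ty":0,"tz":-0.022,"rx":0,"ry":0,"rz":0},{"gripper":1,"tx":-0.031,"ty":0.027,"tz":0,"rx":0,"ry":0,"rz":0},{"gripper":1,"tx":-0.031,"ty":0.027,"tz":0,"rx":0,"ry":0,"rz":0},{"gripper":1,"tx":-0.032,"ty":0.027,"tz":0,"rx":0,"ry":0,"rz":0},{"gripper":1,"tx":0,"ty":0,"tz":0,"rx":0,"ry":0,"rz":0},{"gripper":1,"tx":0,"ty":0,"tz":0,"rx":0,"ry":0,"rz":0}]'
python3 to.py 509.8 152.7 250 -0.018
cat > look.py <<'E'
import sys
from h import *
p=viewer.get_image("scene"); save(sys.argv[1],cv2.resize(p["image"][190:300,260:390],None,fx=6,fy=6,interpolation=cv2.INTER_CUBIC))
E
python3 look.py s6
```

```text
t: 18.12
ee_pos: [510.9, 154.1, 278.1]
orientation: [-3.141, 0.028, -0.004]
ft_force: [-0.4, -0.1, -0.7]
width: 0.6
t 18.12 pos [510.9 154.1 278.1] w 0.6 F [-0.4 -0.1 -0.7]
rot first, tool deg [-0.04 -0.13  0.  ] then shift in turned tool [-1.1  1.4 28.1] (unturned: [-1.1  1.4 28.1] )
```

View pics/s6.png

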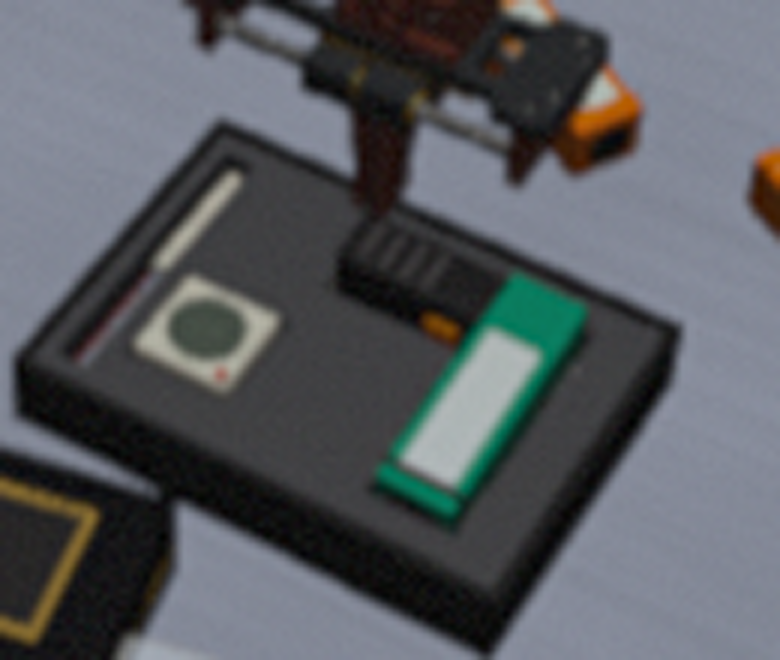

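The muzzle end is down (crop 420,500), and the grip and rear are still high. Pressing the grip end next.

```bash
python3 -m handwheel '[{"gripper":1,"tx":0,"ty":0,"tz":0.014,"rx":0,"ry":0,"rz":0},{"gripper":1,"tx":0,"ty":0,"tz":0.006,"rx":0,"ry":0,"rz":0},{"gripper":1,"tx":0,"ty":0,"tz":0.002,"rx":0,"ry":0,"rz":0},{"gripper":1,"tx":0,"ty":0,"tz":0,"rx":0,"ry":0,"rz":0}]'
python3 -m handwheel '[{"gripper":1,"tx":0,"ty":0,"tz":0.002,"rx":0,"ry":0,"rz":0},{"gripper":1,"tx":0,"ty":0,"tz":0,"rx":0,"ry":0,"rz":0}]'
python3 -m handwheel '[{"gripper":1,"tx":0,"ty":0,"tz":0.002,"rx":0,"ry":0,"rz":0},{"gripper":1,"tx":0,"ty":0,"tz":0,"rx":0,"ry":0,"rz":0}]'
python3 -m handwheel '[{"gripper":1,"tx":0,"ty":0,"tz":0.002,"rx":0,"ry":0,"rz":0},{"gripper":1,"tx":0,"ty":0,"tz":0,"rx":0,"ry":0,"rz":0}]'
```

```text
t: 18.68
ee_pos: [509.8, 153.7, 254.8]
orientation: [3.141, -0.028, -0.001]
ft_force: [0.5, 0.6, 0.2]
width: 0.7
t: 18.92
ee_pos: [509.8, 153.7, 253.2]
orientation: [-3.141, 0.028, -0.0]
ft_force: [-0.2, -0.2, -0.3]
width: 0.3
t: 19.18
ee_pos: [509.9, 153.7, 251.2]
orientation: [-3.141, 0.028, -0.0]
ft_force: [0.3, 0.1, 0.8]
width: 0.5
t: 19.42
ee_pos: [509.8, 153.6, 249.2]
orientation: [3.141, -0.028, 0.0]
ft_force: [0.1, -0.1, 1.8]
width: 0.6
```

```bash
python3 -m handwheel '[{"gripper":1,"tx":0,"ty":0,"tz":0.002,"rx":0,"ry":0,"rz":0},{"gripper":1,"tx":0,"ty":0,"tz":0,"rx":0,"ry":0,"rz":0}]'
python3 -m handwheel '[{"gripper":1,"tx":0,"ty":0,"tz":0.002,"rx":0,"ry":0,"rz":0},{"gripper":1,"tx":0,"ty":0,"tz":0,"rx":0,"ry":0,"rz":0}]'
python3 -m handwheel '[{"gripper":1,"tx":0,"ty":0,"tz":0.002,"rx":0,"ry":0,"rz":0},{"gripper":1,"tx":0,"ty":0,"tz":0,"rx":0,"ry":0,"rz":0}]'
python3 -m handwheel '[{"gripper":1,"tx":0,"ty":0,"tz":0.002,"rx":0,"ry":0,"rz":0},{"gripper":1,"tx":0,"ty":0,"tz":0,"rx":0,"ry":0,"rz":0}]'
```

```text
t: 19.68
ee_pos: [509.7, 153.7, 246.9]
orientation: [3.141, -0.028, -0.001]
ft_force: [-1.2, -0.5, 0.8]
width: 0.6
t: 19.92
ee_pos: [509.7, 153.7, 245.0]
orientation: [3.141, -0.028, -0.001]
ft_force: [-0.1, -0.4, 0.4]
width: 0.5
t: 20.18
ee_pos: [509.8, 153.7, 243.0]
orientation: [-3.141, 0.028, 0.0]
ft_force: [-0.6, -0.2, 0.7]
width: 0.0
t: 20.42
ee_pos: [509.8, 153.7, 241.0]
orientation: [-3.141, 0.028, 0.0]
ft_force: [0.0, -0.7, -0.0]
width: 0.6
```

```bash
python3 -m handwheel '[{"gripper":1,"tx":0,"ty":0,"tz":0.002,"rx":0,"ry":0,"rz":0},{"gripper":1,"tx":0,"ty":0,"tz":0,"rx":0,"ry":0,"rz":0}]'
python3 -m handwheel '[{"gripper":1,"tx":0,"ty":0,"tz":0.0015,"rx":0,"ry":0,"rz":0},{"gripper":1,"tx":0,"ty":0,"tz":0,"rx":0,"ry":0,"rz":0}]'
python3 -m handwheel '[{"gripper":1,"tx":0,"ty":0,"tz":0.0015,"rx":0,"ry":0,"rz":0},{"gripper":1,"tx":0,"ty":0,"tz":0,"rx":0,"ry":0,"rz":0}]'
python3 -m handwheel '[{"gripper":1,"tx":0,"ty":0,"tz":0.001,"rx":0,"ry":0,"rz":0},{"gripper":1,"tx":0,"ty":0,"tz":0,"rx":0,"ry":0,"rz":0}]'
```

```text
t: 20.68
ee_pos: [509.8, 153.7, 239.0]
orientation: [-3.141, 0.028, 0.0]
ft_force: [0.5, -1.2, 0.3]
width: 0.3
t: 20.92
ee_pos: [509.8, 153.7, 237.6]
orientation: [-3.141, 0.028, -0.0]
ft_force: [-1.0, -1.2, -0.0]
width: 0.3
t: 21.18
ee_pos: [510.0, 153.7, 236.4]
orientation: [-3.141, 0.028, -0.001]
ft_force: [-0.5, -0.1, 2.9]
width: 0.6
t: 21.42
ee_pos: [510.0, 153.7, 236.3]
orientation: [-3.141, 0.028, -0.001]
ft_force: [-4.0, -1.4, 15.9]
width: 0.2
```

```bash
python3 -m handwheel '[{"gripper":1,"tx":0,"ty":0,"tz":0.001,"rx":0,"ry":0,"rz":0},{"gripper":1,"tx":0,"ty":0,"tz":0,"rx":0,"ry":0,"rz":0},{"gripper":1,"tx":0,"ty":0,"tz":-0.02,"rx":0,"ry":0,"rz":0},{"gripper":1,"tx":0,"ty":0,"tz":-0.015,"rx":0,"ry":0,"rz":0},{"gripper":1,"tx":-0.003,"ty":-0.027,"tz":0,"rx":0,"ry":0,"rz":0},{"gripper":1,"tx":-0.002,"ty":-0.027,"tz":0,"rx":0,"ry":0,"rz":0},{"gripper":1,"tx":0,"ty":-0.027,"tz":0,"rx":0,"ry":0,"rz":0},{"gripper":1,"tx":0,"ty":0,"tz":0,"rx":0,"ry":0,"rz":0}]'
python3 look.py s7
python3 -m handwheel '[{"gripper":1,"tx":0,"ty":0,"tz":0.01,"rx":0,"ry":0,"rz":0},{"gripper":1,"tx":0,"ty":0,"tz":0.006,"rx":0,"ry":0,"rz":0},{"gripper":1,"tx":0,"ty":0,"tz":0.002,"rx":0,"ry":0,"rz":0},{"gripper":1,"tx":0,"ty":0,"tz":0,"rx":0,"ry":0,"rz":0}]'
```

```text
t: 22.42
ee_pos: [506.3, 236.1, 269.3]
orientation: [-3.141, 0.024, -0.001]
ft_force: [-0.4, 0.6, -0.3]
width: 0.8
t: 22.98
ee_pos: [506.3, 234.4, 250.9]
orientation: [3.141, -0.029, -0.001]
ft_force: [-0.3, -0.4, -0.2]
width: 0.5
```

View pics/s7.png

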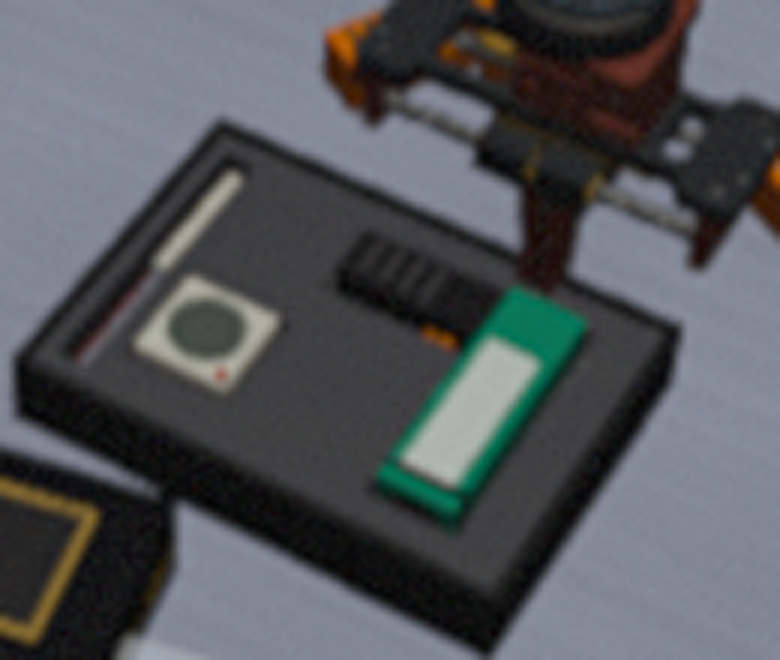

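```bash
python3 -m handwheel '[{"gripper":1,"tx":0,"ty":0,"tz":0.003,"rx":0,"ry":0,"rz":0},{"gripper":1,"tx":0,"ty":0,"tz":0.003,"rx":0,"ry":0,"rz":0},{"gripper":1,"tx":0,"ty":0,"tz":0,"rx":0,"ry":0,"rz":0}]'
python3 -m handwheel '[{"gripper":1,"tx":0,"ty":0,"tz":0.002,"rx":0,"ry":0,"rz":0},{"gripper":1,"tx":0,"ty":0,"tz":0.002,"rx":0,"ry":0,"rz":0},{"gripper":1,"tx":0,"ty":0,"tz":0,"rx":0,"ry":0,"rz":0}]'
python3 -m handwheel '[{"gripper":1,"tx":0,"ty":0,"tz":0.002,"rx":0,"ry":0,"rz":0},{"gripper":1,"tx":0,"ty":0,"tz":0,"rx":0,"ry":0,"rz":0}]'
python3 -m handwheel '[{"gripper":1,"tx":0,"ty":0,"tz":0.0015,"rx":0,"ry":0,"rz":0},{"gripper":1,"tx":0,"ty":0,"tz":0,"rx":0,"ry":0,"rz":0}]'
```

```text
t: 23.35
ee_pos: [506.1, 234.7, 245.0]
orientation: [3.141, -0.028, -0.001]
ft_force: [0.9, -0.6, -0.2]
width: 0.6
t: 23.72
ee_pos: [506.2, 234.7, 241.0]
orientation: [3.141, -0.028, -0.0]
ft_force: [0.6, 0.4, -0.3]
width: 0.5
t: 23.98
ee_pos: [506.2, 234.7, 239.0]
orientation: [3.141, -0.028, -0.0]
ft_force: [-0.0, -0.1, 0.2]
width: 0.2
t: 24.22
ee_pos: [506.2, 234.7, 237.6]
orientation: [3.141, -0.028, -0.0]
ft_force: [0.2, -0.3, -0.1]
width: 0.4
```

```bash
python3 -m handwheel '[{"gripper":1,"tx":0,"ty":0,"tz":0.0015,"rx":0,"ry":0,"rz":0},{"gripper":1,"tx":0,"ty":0,"tz":0,"rx":0,"ry":0,"rz":0}]'
python3 -m handwheel '[{"gripper":1,"tx":0,"ty":0,"tz":0.0015,"rx":0,"ry":0,"rz":0},{"gripper":1,"tx":0,"ty":0,"tz":0,"rx":0,"ry":0,"rz":0}]'
python3 -m handwheel '[{"gripper":1,"tx":0,"ty":0,"tz":0.001,"rx":0,"ry":0,"rz":0},{"gripper":1,"tx":0,"ty":0,"tz":0,"rx":0,"ry":0,"rz":0}]'
```

```text
t: 24.48
ee_pos: [506.3, 234.8, 236.4]
orientation: [-3.141, 0.028, -0.0]
ft_force: [-0.6, -0.2, 2.0]
width: 0.8
t: 24.72
ee_pos: [506.4, 234.8, 236.3]
orientation: [-3.141, 0.028, -0.001]
ft_force: [-5.0, -2.7, 18.4]
width: 0.4
t: 24.98
ee_pos: [506.4, 234.8, 236.2]
orientation: [-3.141, 0.028, -0.001]
ft_force: [-6.9, -3.2, 29.4]
width: 0.4
```

The grip and rear contact at TCP z 236.4 (top at 54.4, home). I'll re-press the muzzle.

```bash
python3 -m handwheel '[{"gripper":1,"tx":0,"ty":0,"tz":-0.013,"rx":0,"ry":0,"rz":0},{"gripper":1,"tx":0,"ty":0,"tz":-0.012,"rx":0,"ry":0,"rz":0},{"gripper":1,"tx":0.033,"ty":0,"tz":0,"rx":0,"ry":0,"rz":0},{"gripper":1,"tx":0.033,"ty":0,"tz":0,"rx":0,"ry":0,"rz":0},{"gripper":1,"tx":0.033,"ty":0,"tz":0,"rx":0,"ry":0,"rz":0},{"gripper":1,"tx":0,"ty":0,"tz":0.01,"rx":0,"ry":0,"rz":0},{"gripper":1,"tx":0,"ty":0,"tz":0.008,"rx":0,"ry":0,"rz":0},{"gripper":1,"tx":0,"ty":0,"tz":0,"rx":0,"ry":0,"rz":0}]'
python3 -m handwheel '[{"gripper":1,"tx":0,"ty":0,"tz":0.002,"rx":0,"ry":0,"rz":0},{"gripper":1,"tx":0,"ty":0,"tz":0,"rx":0,"ry":0,"rz":0}]'
python3 -m handwheel '[{"gripper":1,"tx":0,"ty":0,"tz":0.0015,"rx":0,"ry":0,"rz":0},{"gripper":1,"tx":0,"ty":0,"tz":0,"rx":0,"ry":0,"rz":0}]'
python3 -m handwheel '[{"gripper":1,"tx":0,"ty":0,"tz":0.0015,"rx":0,"ry":0,"rz":0},{"gripper":1,"tx":0,"ty":0,"tz":0,"rx":0,"ry":0,"rz":0}]'
```

```text
t: 25.98
ee_pos: [603.7, 232.9, 239.4]
orientation: [3.14, -0.027, -0.005]
ft_force: [0.8, -0.3, -0.0]
width: 0.2
t: 26.22
ee_pos: [604.9, 233.1, 238.8]
orientation: [3.141, -0.027, -0.0]
ft_force: [0.7, 0.2, -0.4]
width: 0.3
t: 26.48
ee_pos: [605.2, 233.0, 237.2]
orientation: [-3.141, 0.028, -0.0]
ft_force: [-0.3, -0.2, -0.1]
width: 0.1
t: 26.72
ee_pos: [605.4, 233.0, 236.4]
orientation: [-3.141, 0.028, -0.001]
ft_force: [-1.4, -1.0, 6.1]
width: 0.7
```

```bash
python3 -m handwheel '[{"gripper":1,"tx":0,"ty":0,"tz":0.0015,"rx":0,"ry":0,"rz":0},{"gripper":1,"tx":0,"ty":0,"tz":0,"rx":0,"ry":0,"rz":0}]'
python3 -m handwheel '[{"gripper":1,"tx":0,"ty":0,"tz":-0.02,"rx":0,"ry":0,"rz":0},{"gripper":1,"tx":0,"ty":0,"tz":-0.04,"rx":0,"ry":0,"rz":0},{"gripper":1,"tx":0,"ty":0,"tz":-0.04,"rx":0,"ry":0,"rz":0},{"gripper":1,"tx":-0.05,"ty":0.03,"tz":-0.04,"rx":0,"ry":0,"rz":0},{"gripper":1,"tx":-0.05,"ty":0.05,"tz":-0.02,"rx":0,"ry":0,"rz":0},{"gripper":1,"tx":-0.05,"ty":0.05,"tz":0,"rx":0,"ry":0,"rz":0},{"gripper":1,"tx":-0.05,"ty":0.05,"tz":0,"rx":0,"ry":0,"rz":0},{"gripper":1,"tx":-0.02,"ty":0.05,"tz":0,"rx":0,"ry":0,"rz":0}]'
python3 -m handwheel '[{"gripper":1,"tx":0,"ty":0.05,"tz":0,"rx":0,"ry":0,"rz":0},{"gripper":1,"tx":0,"ty":0.05,"tz":0,"rx":0,"ry":0,"rz":0},{"gripper":1,"tx":0,"ty":0.05,"tz":0,"rx":0,"ry":0,"rz":0},{"gripper":1,"tx":0,"ty":0.05,"tz":0,"rx":0,"ry":0,"rz":0},{"gripper":1,"tx":0,"ty":0.05,"tz":0,"rx":0,"ry":0,"rz":0},{"gripper":1,"tx":0,"ty":0,"tz":0,"rx":0,"ry":0,"rz":0},{"gripper":1,"tx":0,"ty":0,"tz":0,"rx":0,"ry":0,"rz":0}]'
cat > c.py <<'E'
from fit import *
for n in("top","scene"):
    p=viewer.get_image(n); V=(555.5,233.5,-.018)
    P=T(*V,box(-65,65,-95,20,18,54)); u=pix(p,P); a=np.floor(u.min(0)-10).astype(int); b=np.ceil(u.max(0)+10).astype(int)
    c=crop(p,a[0],b[0],a[1],b[1]); im=c.clip(0,255).astype(np.uint8).copy()
    for z,col in((54,(255,255,0)),(40,(255,0,255))):
        q=(pix(p,T(*V,[(x,y,z) for x,y,_ in Lp(0,0)]))-a+.5)*S-.5
        cv2.polylines(im,[(q*16).astype(np.int32)],True,col,1,cv2.LINE_AA,4)
    s=min(1,780/im.shape[1],580/im.shape[0]); save("fin_"+n,cv2.resize(im,None,fx=s,fy=s,interpolation=cv2.INTER_AREA))
    save("all_"+n,p["image"])
    # heights by range
    for nm,l in(("center",(0,0)),("muzzle",(55,0)),("rear",(-55,0)),("grip",(-44,-82))):
        w=T(*V,[(l[0],l[1],54)]); uv=pix(p,w)[0].round().astype(int)
        print(n,nm,np.median([world(p,[uv+[i,j]])[0,2] for i in(-1,0,1) for j in(-1,0,1)]).round(1))
E
python3 c.py
```

```text
t: 26.98
ee_pos: [605.4, 233.0, 236.3]
orientation: [-3.141, 0.028, -0.001]
ft_force: [-5.8, -1.6, 17.3]
width: 0.4
t: 27.98
ee_pos: [404.2, 28.2, 387.1]
orientation: [-3.141, 0.026, -0.001]
ft_force: [0.4, 0.3, 0.4]
width: 0.5
t: 28.85
ee_pos: [401.8, -220.7, 386.8]
orientation: [-3.141, 0.029, 0.0]
ft_force: [0.0, -0.5, -0.2]
width: 0.4
top center 52.4
top muzzle 53.9
top rear 53.2
top grip 53.4
scene center 54.7
scene muzzle 54.2
scene rear 55.5
scene grip 54.8
```

View pics/fin_scene.png

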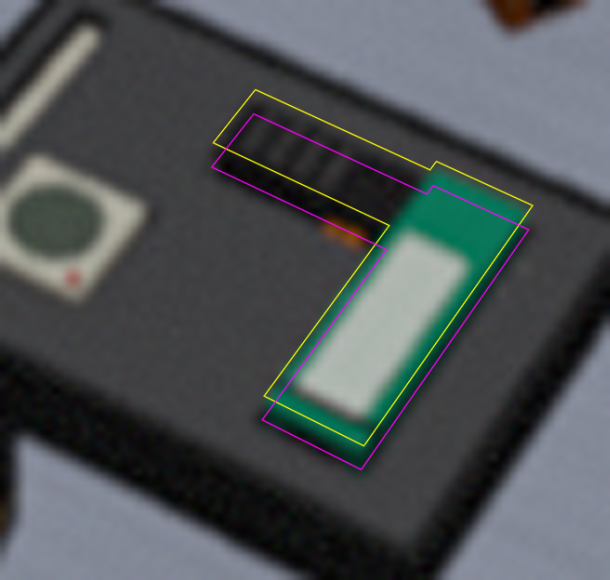

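View pics/fin_top.png

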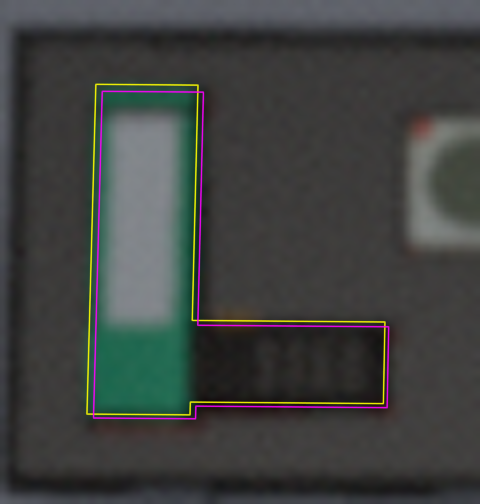

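View pics/all_scene.png

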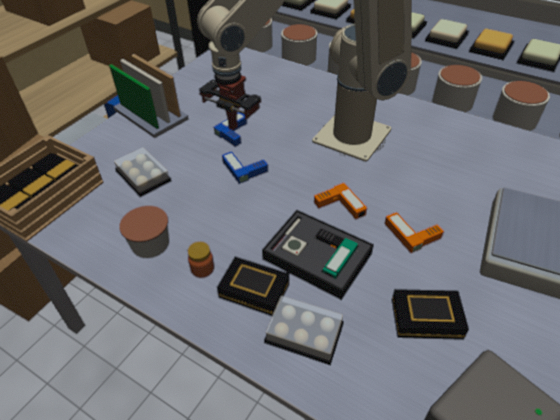

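The gun is seated along the home outline (centred on scene pixel 340,255) and the timer is still in its pocket. I'll open the fingers and hand in.

```bash
python3 -m handwheel '[{"gripper":0,"tx":0,"ty":0,"tz":0,"rx":0,"ry":0,"rz":0},{"gripper":0,"tx":0,"ty":0,"tz":0,"rx":0,"ry":0,"rz":0},{"gripper":0,"tx":0,"ty":0,"tz":0,"rx":0,"ry":0,"rz":0},{"gripper":0,"tx":0,"ty":0,"tz":0,"rx":0,"ry":0,"rz":0},{"gripper":0,"tx":0,"ty":0,"tz":0,"rx":0,"ry":0,"rz":0}]'
python3 -c "
from workcell import ctrl
print(ctrl.close_job())"
```

```text
t: 29.58
ee_pos: [402.0, -220.9, 386.5]
orientation: [3.141, -0.028, -0.0]
ft_force: [0.0, 0.6, 0.3]
width: 47.2
the job is handed in; nothing more can be done
None
```

The green thermometer gun is back in its pocket, muzzle and grip the right way round, and I handed the job in at about 30 s of the 64 s allowed. No verdict is reported.

I gripped the gun across the barrel, turned it about 22°, and lowered it onto the foam lips. I released it there and pressed the muzzle, grip end and barrel rear in turn, then the muzzle again. The highest force I read while pressing was about 29 N.

- **Height:** the last press at each of the three points stopped at a fingertip height of about 54.4 mm. Fully home puts the top at 54 mm.
- **Camera depth:** the gun's top read 52.4–53.9 mm from the top camera and 54.2–55.5 mm from the scene camera. The two differ by up to about 2 mm, which is in line with the stated calibration.
- **Position:** the outlines matched the home pose to about 1–2 mm in both pictures. I did not run a final numeric fit.
- **First muzzle press:** it stopped about 2 mm high. The repeat, after the rear was down, brought it home.
- **Other goods:** by eye in the last picture, the timer, the bystanders and the look-alikes are where they were. I did not measure them. The robot stood clear of everything.

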